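# Zero a spring tester and hold its pull rod at the set mark

## Task

Zero the spring tester: with its pull rod fully home, turn the black knob until the zero line of the white sliding scale lies under the rod's pointer. Then pull the rod out by its upright grip plate until the pointer is level with the line on the steel rider clip, and keep it there: the spring would draw it back, so finish while still holding the plate at the mark. Do not disturb the tape, side cutter and clothes peg.

Things in the scene. Friction and masses are not known exactly. Their poses are not given: they have to be found in the camera images.
- tester: Spring tester fixed to the table: 178 x 112 mm dark base, aluminium spring housing (78 x 92 mm, top at z 56 mm) at its +x end, guide block (top 46 mm) at -x. Origin on the table, mid base; z up; -x is the direction of pull, roughly to the robot. In its frame: pointer at rest x = -15 mm; rod axis y = 0, z = 32; scale y = 36; knob axis x = 46, y = 15 mm.
- pull_rod: Steel rod, 12 mm thick, with grip plate and pointer. Slides only along the tester's x, from home to 65 mm out (-x). A spring draws it home: 3 N at home plus 1.2 N per 10 mm. Its origin is the tester's origin when home, and moves with the rod.
- pull_grip (a point): In the black upright grip plate at the rod's near end, mid width, 70 mm above the table, 100 mm from the tester's origin (-x) when home. Plate: 10 mm thick along the tester's x, 40 mm wide along y, from 24 to 86 mm above the table; above 47 mm nothing stands within 60 mm of it. Axes as the tester's.
- pointer_tip (a point): Tip of the thin dark pointer on the rod, lying over the inner edge of the scale; 85 mm along +x from the grip plate. Axes as the tester's.
- zero_line (a point): On the zero line, the one black line across the whole width of the white scale (74 x 24 x 4 mm), near its housing end; the other lines are short ticks every 5 mm. The scale slides along the tester's x and carries the rider. At the start the zero line is 6 to 15 mm on the grip side (-x) of the pointer. Axes as the tester's.
- rider_line (a point): On the black line across the top of the steel rider clip (8 mm along x, 20 mm across) clamped immovably on the outer half of the scale, 25 to 45 mm from the zero line toward the grip plate. Axes as the tester's.
- knob_grip (a point): On the vertical axis of the black zero knob on the housing, 87 mm above the table. Skirt 44 mm wide; upright bar 40 mm long, 12 mm thick, from 63 to 99 mm above the table. Site x along the bar, y across it; turns with the knob. Clockwise from above moves the scale to +x (away from the grip plate), 6 mm per rad; stays where left (0.04 N m friction); turns 3.3 rad either way from zeroed.
- tape_electrical: Roll of black tape, 62 x 60 x 19 mm, beyond the tester. Origin under its middle. Bystander.
- side_cutter: Side cutter with blue handles, 55 x 146 x 14 mm, lying near the table's front left. Origin under its middle. Bystander.
- peg: Wooden clothes peg, 15 x 72 x 12 mm, lying near the table's front edge. Origin under its middle. Bystander. (Also on the table, not listed: a grey machine 225 mm high at about x 0.5, y -0.35; go round or above it.)

How it is judged:
On the way, in this order (a step that is already met when the one before it is completed fails the run):
1. with the rod home, the zero line is under the pointer (x of pointer_tip in the frame of zero_line between -0.003 and 0.003 m and x of pointer_tip in the frame of tester above -0.017 m), for 0.3 s.
2. the rod is held out with the pointer at the rider's line (x of pointer_tip in the frame of rider_line between -0.003 and 0.003 m and contact force between the fingers and pull_rod above 2 N), for 0.5 s.
At the end, for the whole second after the job is handed in: The pointer is within 3 mm of the rider's line along the rod and still (under 10 mm/s), held there by the fingers against the spring (over 2 N on the rod or its plate); the zero line is still within 3.5 mm of the pointer's rest position, which is 15 mm on the grip side of the tester's origin (all of step 2 and x of zero_line in the frame of tester between -0.0185 and -0.0115 m and x of pointer_tip in the frame of tester below -0.035 m and linear speed of pull_rod below 0.01 m/s); the arm keeps its last pose, push and grip.
It fails at once if a roll of tape is moved more than 15 mm (distance of tape_electrical from where it was at the start of the episode above 0.015 m).
It fails at once if a side cutter is moved more than 15 mm (distance of side_cutter from where it was at the start of the episode above 0.015 m).
It fails at once if a clothes peg is moved more than 15 mm (distance of peg from where it was at the start of the episode above 0.015 m).
It also fails if it takes over 72 s, if anything falls off the work surface, if the arm or the gripper's body presses on something with over 40 N, if the wrist force passes 120 N, or if a joint passes its speed limit or range.

## Robot

A 7-joint arm with a two-finger parallel gripper is mounted at the origin on a cart in front of the work surface, level with it; the furniture and walls round the work are solid. World frame = base frame: x ahead of the robot, y to its left, z up, the work surface at z = 0. Lengths are in m, angles in rad, forces in N, time in s.
With the tool pointing down it reaches from about 0.4 to 0.9 m from the base axis. Payload 5.5 kg.
Tool frame: the origin (TCP) lies on the centre line of the jaws, within the pads' length; the fingertips stand 19 mm ahead of it and the grasp point (between the pads) is the TCP (robot.tip_reach is the distance from the TCP to the fingertips, in m); y points along the fingers, z is the direction in which the jaws open and shut, and the axes are right-handed (so a half turn about y gives the same grasp; the last joint's range is limited). The gripper opens to 92 mm and grips with 3 to 60 N. Pads are 19 mm wide; open, the fingers measure 130 mm over their backs; the gripper's body (75 mm by 190 mm) begins 47 mm behind the grasp point.
Start: joints at [1.443, 0.501, -0.427, 1.55, 0.221, 1.138, -0.21], TCP at [0.248, -0.601, 0.246] pointing down, gripper open.
Joint ranges: [-2.88, 2.88], [-0.31, 2.03], [-1.54, 1.56], [0.2, 2.42], [-1.41, 4.55], [0.19, 2.02], [-2.57, 2.57]. Speed limits (rad/s): [2.57, 2.57, 3.14, 3.14, 3.14, 3.14, 3.14].

## Interface

Orientations are given as a unit quaternion [x, y, z, w].
In Python, from bench import robot, cams, order gives the robot as it stands. The module is installed in compiled form; this text tells all that it offers.
- The arm moves only by the tool send_rows, never from a script. Its argument "commands" is a list of rows, each a list of 3 entries, a list of its own where there are three numbers: the turn, a rotation vector about the tool's x, y, z in degrees, then the shift along the tool's x, y, z in mm, then the finger opening in mm, from 0 to 91.8. A call has 1 to 8 rows; each row is the pose to reach, as a shift and turn from the pose commanded when the call began, along the tool's axes at that moment; what a row does not reach only later rows make up. A row lasts 1/10 s, in which the tool goes at most 50 mm and 8.59 degrees, less where a joint would pass 70% of its speed; a pose out of reach is approached as far as the arm can. A call with a gripper value outside its range is refused whole. The fingers move at their own pace and stop on an object; "grip_force" is the grip in N (left out, the last holds). Time passes only in rows, so rows that repeat a pose let the fingers close. It gives the time, the measured TCP pose, the force and the opening at its end, in the units of the state.
- robot.sense(): the state, without advancing time (a new reading comes with each control period).
- cams.camera(name): name is "scene" or "side" or "wrist"; returns a dict with "pixels" (384x512x3 uint8, blue, green, red), "depth" (384x512 float32, m along the optical axis (not along the pixel's ray), 0 where there is no reading), "mtx" (3x3 intrinsics, pixels), "R" (3x3) and "t" (3): a world point X has camera coordinates R X + t. Camera axes: x right, y down, z forward; pixel columns grow to the right and rows downward; lengths in m; the calibration is good to about 2 mm. A picture is of the moment at which its call begins.
- order.hand_in(): hands the job in, once; it reports no verdict.
The state is a dict: "time": time; "joints": joint angles; "qvel": joint speeds; "effort": joint torques, N m; "ee_pos": TCP position; "tool_rot": TCP orientation; "ft_force": force on the tool from outside, world axes, zero at the start; "wrist_torque": the same for the moment, N m; "gripper_width": finger opening in m.
Only numpy, scipy, OpenCV 4.12 (cv2) and the standard library are available. Lean on these libraries where they do the work, as an engineer would, in place of code of your own. Each camera call takes 0.05 s, during which the arm holds its last target. There are 200 camera calls.

## Working session

There is one attempt and no reset: what is moved stays moved. The work goes in short steps, Python scripts to look and compute and a tool call to move; the robot and the scene stay as the last step left them, time stands still between calls to the robot, and variables do not carry over. Pictures are saved under pics/ and viewed, about 8 in all and at most 12, crops included, and the job is handed in when it is done.

Besides the shell and the picture viewer there is one more tool, called after "Call:" by a JSON object that holds its "op" and its "data", one argument or row to a line. send_rows: Moves the arm, as the interface text tells. Its arguments: {"type":"object","properties":{"commands":{"type":"array"},"grip_force":{"type":"number"}},"required":["commands"]}

```bash
mkdir -p pics; cat > h.py <<'E'
import numpy as np, cv2
from bench import robot, cams, order
from scipy.spatial.transform import Rotation as Ro
def ray(c,u,v,z):
    d=c["R"].T@(np.linalg.inv(c["mtx"])@[u,v,1.]); o=-c["R"].T@c["t"]
    return o+d*(z-o[2])/d[2]
def proj(c,X):
    p=c["mtx"]@(c["R"]@np.array(X)+c["t"]); return p[:2]/p[2]
def world(c):
    v,u=np.mgrid[0:384,0:512]; d=c["depth"]
    p=np.stack([u*d,v*d,d],-1)@np.linalg.inv(c["mtx"]).T
    return (p-c["t"])@c["R"]
E
python3 - <<'E'
from h import *
s=robot.sense(); print(s["time"],s["ee_pos"],s["tool_rot"],s["gripper_width"],Ro.from_quat(s["tool_rot"]).as_matrix().round(3))
a=[]
for n in("scene","side"):
    c=cams.camera(n); a.append(c["pixels"]); np.savez(n+".npz",**c); print(n,(-c["R"].T@c["t"]).round(3))
    print(c["mtx"][0,0])
    cv2.imwrite(f"pics/{n}0.png",cv2.resize(c["pixels"],(800,600)))
E
```

```text
0.0 [ 0.24729429 -0.60040504  0.24469187] [-0.1374142   0.69431497 -0.69298182  0.13718695] 0.09149837724905682 [[-0.925 -0.001  0.381]
 [-0.381  0.002 -0.925]
 [-0.    -1.    -0.002]]
scene [-0.019 -0.428  0.528]
432.2388269168897
side [ 0.581 -0.531  0.517]
350.1729019086244
```

View pics/scene0.png

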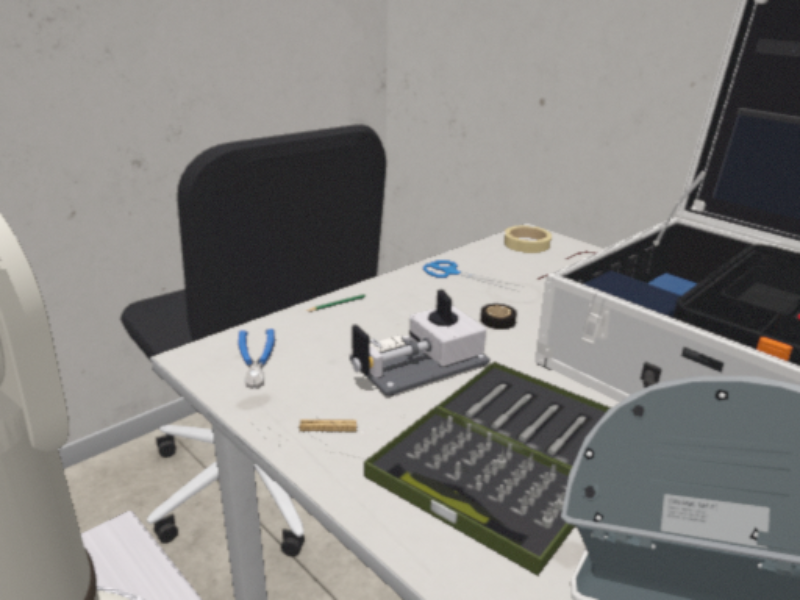

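View pics/side0.png

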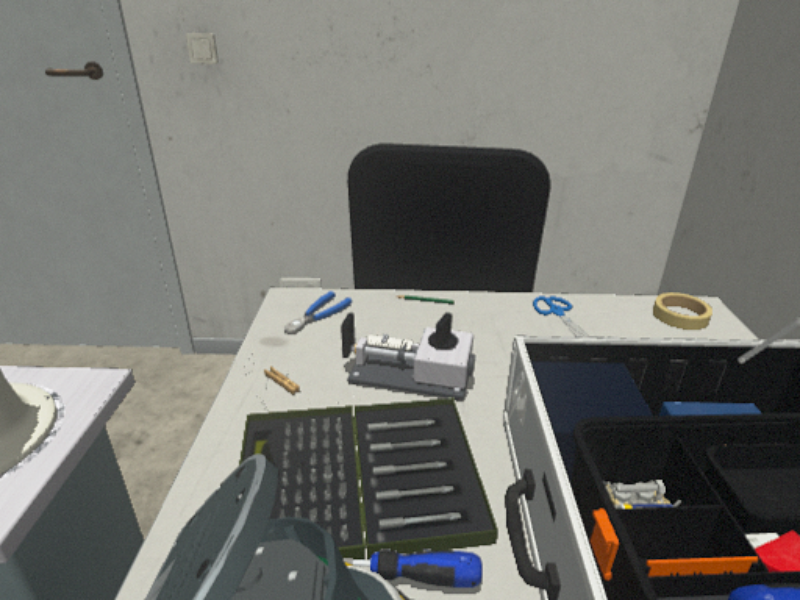

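The scene view shows the plate at about (361,350), housing top (447,330), knob bar (444,303), tape (498,316), cutter (256,360) and peg (328,425). The side view shows the plate at (347,335), knob (444,330) and white scale (388,343). Next I'll use depth to get the tester pose.

```bash
python3 - <<'E'
from h import *
for n,(u0,u1,v0,v1) in(("scene",(215,320,180,255)),("side",(210,310,195,258))):
    c=dict(np.load(n+".npz")); W=world(c); P=W[v0:v1,u0:u1].reshape(-1,3); I=c["pixels"][v0:v1,u0:u1].reshape(-1,3).astype(int).mean(1)
    ok=c["depth"][v0:v1,u0:u1].ravel()>0
    h=P[ok&(abs(P[:,2]-.056)<.004)&(I>120)]
    r=cv2.minAreaRect((h[:,:2]*1000).astype(np.float32)); print(n,"housing",len(h),r)
    k=P[ok&(P[:,2]>.07)&(P[:,2]<.11)&(I<90)]
    print("dark high n",len(k))
    km=(k*1000).astype(np.float32)
    _,l,cc=cv2.kmeans(km,2,None,(3,50,.1),5,0); 
    for i in(0,1):
        q=km[l.ravel()==i]; print(cc[i].round(1),len(q),q.min(0).round(),q.max(0).round(), cv2.minAreaRect(np.ascontiguousarray(q[:,:2])))
E
```

```text
scene housing 482 ((632.8776245117188, 158.30648803710938), (91.78086853027344, 78.56453704833984), 79.43185424804688)
dark high n 212
[481.6 174.9  79.6] 86 [477. 161.  70.] [488. 193.  87.] ((483.5682067871094, 177.028076171875), (32.00791549682617, 8.531889915466309), 76.97126007080078)
[625.  158.9  86.7] 126 [618. 145.  70.] [637. 177. 100.] ((628.2716674804688, 160.74559020996094), (33.377925872802734, 11.502959251403809), 65.31360626220703)
side housing 542 ((636.6901245117188, 159.0520477294922), (94.87287139892578, 78.51131439208984), 77.61788940429688)
dark high n 199
[633.7 157.7  88.8] 133 [623. 146.  70.] [646. 179. 102.] ((634.6119995117188, 162.97738647460938), (37.29595184326172, 10.856403350830078), 63.12129211425781)
[489.6 173.6  81.3] 66 [483. 161.  71.] [495. 193.  89.] ((489.32952880859375, 177.0724639892578), (33.0828971862793, 7.896952152252197), 78.17516326904297)
```

Call:
{"op": "send_rows", "data": {
  "commands": [
    [[0,0,0],[0,-50,0],91],
    [[0,0,0],[0,-100,0],91],
    [[0,0,0],[-20,-130,-20],91],
    [[0,0,0],[-54,-130,-55],91],
    [[0,0,0],[-88,-130,-90],91],
    [[0,0,0],[-122,-130,-125],91],
    [[0,0,0],[-156,-130,-160],91],
    [[0,0,0],[-190,-130,-195],91]
  ]
}}

```text
time: 0.9
ee_pos: [0.3492, -0.3462, 0.3754]
tool_rot: [-0.137, 0.694, -0.694, 0.137]
ft_force: [0.5, -0.2, 0.9]
gripper_width: 0.0908
```

Call:
{"op": "send_rows", "data": {
  "commands": [
    [[0,-5,0],[-34,0,-35],91],
    [[0,-10,0],[-68,0,-70],91],
    [[0,-15,0],[-102,0,-105],91],
    [[0,-20,0],[-136,0,-140],91],
    [[0,-25,0],[-170,0,-175],91],
    [[0,-30,0],[-204,0,-210],91],
    [[0,-35,0],[-238,0,-245],91],
    [[0,-41,0],[-272,0,-280],91]
  ]
}}

```text
time: 1.7
ee_pos: [0.494, 0.0159, 0.3758]
tool_rot: [0.372, -0.601, 0.601, -0.372]
ft_force: [1.0, 0.0, -0.2]
gripper_width: 0.0908
```

Call:
{"op": "send_rows", "data": {
  "commands": [
    [[0,0,0],[-45,0,-4],91],
    [[0,0,0],[-90,0,-8],91],
    [[0,0,0],[-130,0,-12],91],
    [[0,0,0],[-155,0,-13],91],
    [[0,0,0],[-155,0,-13],91]
  ]
}}

```text
time: 2.2
ee_pos: [0.5512, 0.1632, 0.3752]
tool_rot: [-0.373, 0.602, -0.599, 0.374]
ft_force: [0.2, -0.1, 0.0]
gripper_width: 0.0908
```

```bash
python3 - <<'E'
from h import *
s=robot.sense(); print(s["joints"].round(2) if hasattr(s["joints"],'round') else s["joints"],s["ee_pos"])
c=cams.camera("wrist"); np.savez("w1.npz",**c); print((-c["R"].T@c["t"]).round(3),c["R"].round(2),c["mtx"][0,0])
cv2.imwrite("pics/w1.png",cv2.resize(c["pixels"],(800,600),interpolation=cv2.INTER_CUBIC))
E
```

```text
[ 0.43  0.38 -1.    1.56  0.32  1.37 -1.07] [0.55123073 0.1631649  0.37515277]
[0.582 0.225 0.514] [[ 0.9  -0.44 -0.  ]
 [-0.43 -0.87  0.26]
 [-0.12 -0.23 -0.97]] 332.94606035055017
```

View pics/w1.png

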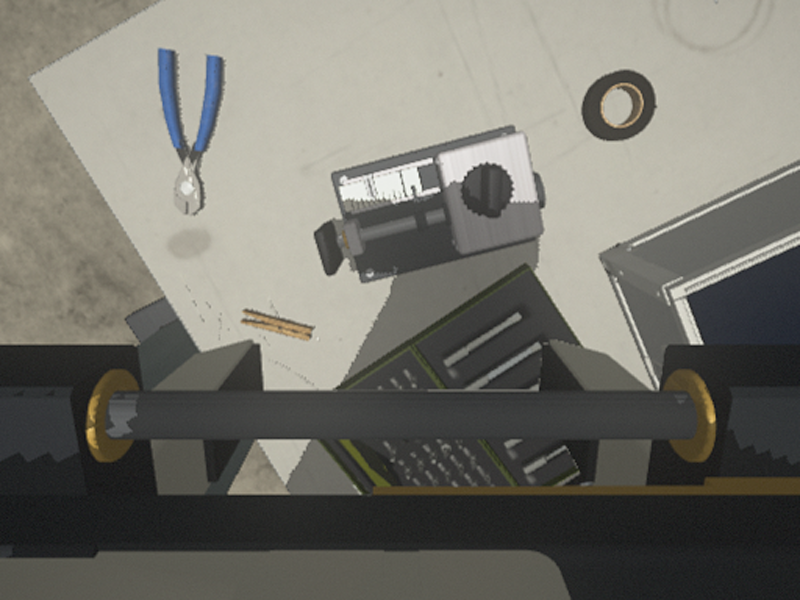

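The wrist view shows the whole tester: plate (328,248), scale (390,185), knob (487,190) with its bar nearly upright in the image. I'll go lower for a sharper look at the scale.

Call:
{"op": "send_rows", "data": {
  "commands": [
    [[0,0,0],[0,50,0],91],
    [[0,0,0],[0,100,0],91],
    [[0,0,0],[0,150,0],91],
    [[0,0,0],[0,160,0],91],
    [[0,0,0],[0,160,0],91]
  ]
}}

```text
time: 2.75
ee_pos: [0.5507, 0.1569, 0.2147]
tool_rot: [-0.372, 0.602, -0.602, 0.37]
ft_force: [0.0, -0.3, 0.7]
gripper_width: 0.0909
```

```bash
python3 - <<'E'
from h import *
c=cams.camera("wrist"); np.savez("w2.npz",**c); print(robot.sense()["ee_pos"],(-c["R"].T@c["t"]).round(3))
p0=proj(c,[.486,.177,.08]);p1=proj(c,[.65,.16,.06]);print(p0,p1)
u0,v0=max(0,int(p0[0])-40),max(0,int(min(p0[1],p1[1]))-70); print(u0,v0)
cr=c["pixels"][v0:v0+150,u0:u0+200]
cv2.imwrite("pics/w2.png",cv2.resize(cr,None,fx=4,fy=4,interpolation=cv2.INTER_CUBIC))
E
```

```text
[0.5521633  0.15807229 0.21687537] [0.582 0.219 0.353]
[178.55480754 193.34967459] [357.37133241 122.13020532]
138 52
```

View pics/w2.png

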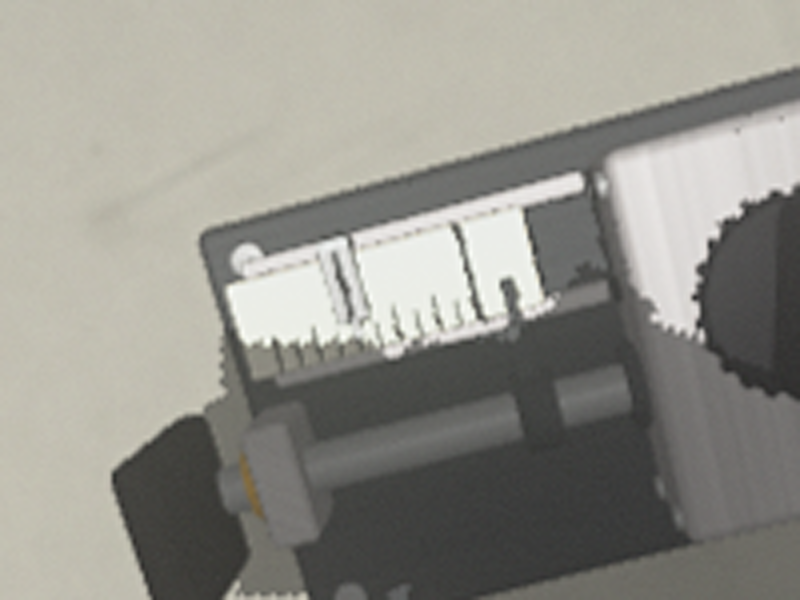

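The close view shows the zero line from (460,222) to (478,318), the rider line from (338,250) to (350,320) and the pointer tip at (508,282). Now I'll turn these into millimetres and get knob and plate positions.

```bash
cat >> h.py <<'E'
def solve(c,off,sc,pts,zs,yaw):
    ex=np.array([np.cos(yaw),np.sin(yaw),0])
    return {k:(ray(c,p[0]/sc+off[0],p[1]/sc+off[1],zs)) for k,p in pts.items()},ex
E
python3 - <<'E'
from h import *
c=dict(np.load("w2.npz")); W=world(c)
f=lambda p:(p[0]/4+138,p[1]/4+52)
for p in [(420,270),(500,235),(508,283),(340,280),(560,420)]:
    u,v=f(p); print(p,W[int(v),int(u)].round(4))
pl=np.load; 
I=c["pixels"].astype(int).mean(2)
m=(W[...,2]>.052)&(W[...,2]<.060)&(W[...,0]<.72)&(W[...,1]>.07)&(W[...,1]<.25)&(W[...,0]>.56)&(c["depth"]>0)&(I>60)
q=(W[m][:,:2]*1000).astype(np.float32); print("housing",len(q),cv2.minAreaRect(q))
for nm,a,b,z in(("bar",.57,.70,.094),("plate",.44,.53,.08)):
    m=(W[...,2]>z)&(W[...,2]<.106)&(W[...,0]>a)&(W[...,0]<b)&(W[...,1]>.1)&(W[...,1]<.23)&(c["depth"]>0)
    q=(W[m]*1000).astype(np.float32); print(nm,len(q),q.mean(0).round(1),cv2.minAreaRect(np.ascontiguousarray(q[:,:2])) )
z=W[int(f((420,270))[1]),int(f((420,270))[0]),2]
P={k:ray(c,*f(p),z) for k,p in dict(z1=(460,222),z2=(478,318),r1=(338,250),r2=(350,320),tip=(508,284),e1=(250,265),e2=(580,180)).items()}
d=P["e2"]-P["e1"]; print("yaw edge",np.degrees(np.arctan2(d[1],d[0])))
d=P["z1"]-P["z2"]; print("zero line dir",np.degrees(np.arctan2(d[1],d[0])))
yaw=np.radians(-11.5); ex=np.array([np.cos(yaw),np.sin(yaw),0])
for k in P: print(k,P[k].round(4),(P[k]@ex*1000).round(1))
E
```

```text
(420, 270) [0.5606 0.2057 0.029 ]
(500, 235) [0.5814 0.2046 0.0277]
(508, 283) [0.5782 0.1941 0.0344]
(340, 280) [0.5425 0.2119 0.0322]
(560, 420) [0.5748 0.1596 0.0402]
housing 6741 ((635.7717895507812, 159.10507202148438), (91.8283462524414, 79.2261962890625), 78.0054702758789)
bar 838 [633.4 166.6  98.1] ((633.9317016601562, 165.73895263671875), (39.342281341552734, 12.583974838256836), 64.03543090820312)
plate 564 [489.2 181.7  84.9] ((488.16265869140625, 181.24588012695312), (39.845096588134766, 10.48636531829834), 77.75081634521484)
yaw edge -12.683874372453575
zero line dir 74.02694671577336
z1 [0.574 0.211 0.029] 520.4
z2 [0.5676 0.1889 0.029 ] 518.6
r1 [0.545  0.2183 0.029 ] 490.6
r2 [0.5398 0.2024 0.029 ] 488.6
tip [0.5777 0.1929 0.029 ] 527.7
e1 [0.5246 0.2246 0.029 ] 469.3
e2 [0.6035 0.2069 0.029 ] 550.2
```

Call:
{"op": "send_rows", "data": {
  "commands": [
    [[0,0,0],[-22,0,35],91],
    [[0,0.6,0],[-44,0,70],91],
    [[0,-0.6,0],[-44,40,70],91],
    [[0,-0.6,0],[-44,70,70],91],
    [[0,-0.6,0],[-44,70,70],91]
  ]
}}

```text
time: 3.3
ee_pos: [0.6334, 0.1654, 0.1446]
tool_rot: [-0.375, 0.6, -0.6, 0.373]
ft_force: [-0.5, -1.0, -0.8]
gripper_width: 0.091
```

```bash
python3 - <<'E'
from h import *
p=[];
s=robot.sense()
print(s["ee_pos"],[round(x,2) for x in s["joints"]])
R=Ro.from_quat(s["tool_rot"]).as_matrix(); print("z ang",np.degrees(np.arctan2(R[1,2],R[0,2])))
print("need tool mm",(R.T@(np.array([.634,.1655,.087])-s["ee_pos"])*1000).round(1))
E
```

```text
[0.63340168 0.16535548 0.14458078] [np.float64(0.25), np.float64(0.73), np.float64(-0.81), np.float64(1.61), np.float64(0.59), np.float64(1.07), np.float64(-1.18)]
z ang -26.078054461893142
need tool mm [-0.5 57.6  0.6]
```

Call:
{"op": "send_rows", "data": {
  "commands": [
    [[0,0,0],[0,30,0],91],
    [[0,0,0],[0,56,0],91],
    [[0,0,0],[0,56,0],60],
    [[0,0,0],[0,56,0],30],
    [[0,0,0],[0,56,0],5],
    [[0,0,0],[0,56,0],5],
    [[0,0,0],[0,56,0],5],
    [[0,0,0],[0,56,0],5]
  ],
  "grip_force": 20
}}

```text
time: 4.1
ee_pos: [0.6343, 0.1667, 0.0905]
tool_rot: [0.374, -0.6, 0.6, -0.375]
ft_force: [-0.1, 0.3, 0.1]
gripper_width: 0.0476
```

Call:
{"op": "send_rows", "data": {
  "commands": [
    [[0,0,0],[0,0,0],5],
    [[0,0,0],[0,0,0],5],
    [[0,6,0],[0,0,0],5],
    [[0,12,0],[0,0,0],5],
    [[0,18,0],[0,0,0],5],
    [[0,24,0],[0,0,0],5],
    [[0,30,0],[0,0,0],5],
    [[0,30,0],[0,0,0],5]
  ]
}}

```text
time: 4.9
ee_pos: [0.6341, 0.166, 0.0895]
tool_rot: [0.206, -0.676, 0.677, -0.206]
ft_force: [0.5, -1.5, -1.3]
gripper_width: 0.0121
```

```bash
python3 - <<'E'
from h import *
s=robot.sense()
print(s["ee_pos"],[round(float(x),2) for x in s["joints"]],s["ft_force"],s["gripper_width"])
R=Ro.from_quat(s["tool_rot"]).as_matrix(); print("z ang",np.degrees(np.arctan2(R[1,2],R[0,2])))
E
```

```text
[0.63409341 0.16595698 0.08950736] [0.16, 0.75, -0.66, 1.64, 0.54, 0.94, -1.68] [ 0.46873896 -1.47635825 -1.25605847] 0.012112281330982794
z ang -56.078195014993014
```

Closed on the bar (12 mm) and 30° turned. Turning the remaining 46°.

Call:
{"op": "send_rows", "data": {
  "commands": [
    [[0,7,0],[0,0,0],5],
    [[0,14,0],[0,0,0],5],
    [[0,21,0],[0,0,0],5],
    [[0,28,0],[0,0,0],5],
    [[0,35,0],[0,0,0],5],
    [[0,42,0],[0,0,0],5],
    [[0,46,0],[0,0,0],5],
    [[0,46,0],[0,0,0],5]
  ]
}}

```text
time: 5.7
ee_pos: [0.6342, 0.1657, 0.0895]
tool_rot: [-0.074, -0.703, 0.704, 0.073]
ft_force: [2.4, -2.0, -1.2]
gripper_width: 0.0117
```

```bash
python3 - <<'E'
from h import *
s=robot.sense()
print(s["ee_pos"],[round(float(x),2) for x in s["joints"]],s["ft_force"],s["gripper_width"])
R=Ro.from_quat(s["tool_rot"]).as_matrix(); print("z ang",np.degrees(np.arctan2(R[1,2],R[0,2])))
c=cams.camera("wrist"); np.savez("w3.npz",**c); p=proj(c,[.56,.2,.03]); print(p)
u,v=max(0,int(p[0])-70),max(0,int(p[1])-70);print(u,v)
cv2.imwrite("pics/w3.png",cv2.resize(c["pixels"][v:v+150,u:u+200],None,fx=4,fy=4,interpolation=cv2.INTER_CUBIC))
E
```

```text
[0.63415407 0.16570393 0.08952999] [0.04, 0.7, -0.48, 1.64, 0.39, 0.89, -2.37] [ 2.36839914 -1.97345705 -1.17834064] 0.011706165764990938
z ang -101.92068105406034
[229.3908184  319.99903378]
159 249
```

View pics/w3.png

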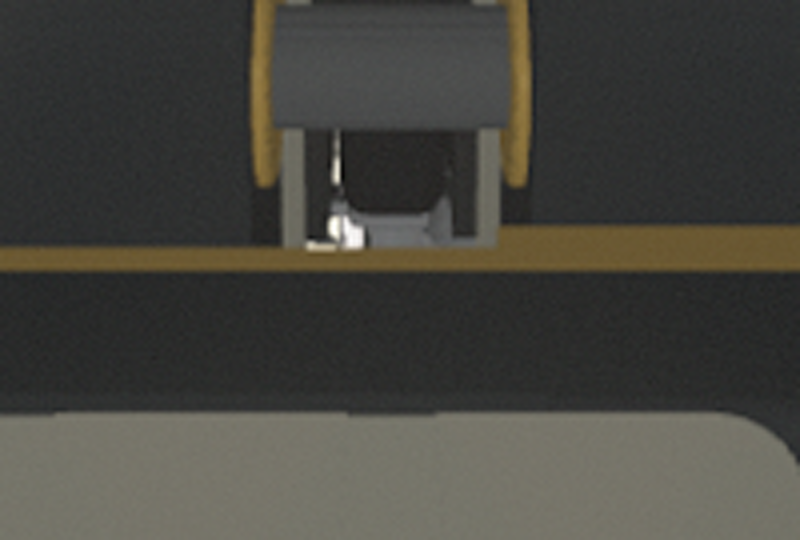

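The scale is hidden by the gripper here, so I'll release, lift and rotate into the plate-grasp orientation, looking from the earlier view height.

Call:
{"op": "send_rows", "data": {
  "commands": [
    [[0,0,0],[0,0,0],40],
    [[0,0,0],[0,0,0],91],
    [[0,0,0],[0,0,0],91],
    [[0,0,0],[0,0,0],91],
    [[0,0,0],[0,-40,0],91],
    [[0,0,0],[10,-80,5],91],
    [[0,0,0],[30,-126,15],91],
    [[0,-8,0],[62,-126,27],91]
  ]
}}

```text
time: 6.55
ee_pos: [0.5722, 0.1548, 0.2224]
tool_rot: [0.029, 0.708, -0.705, -0.02]
ft_force: [-0.9, 0.4, 0.3]
gripper_width: 0.0714
```

Call:
{"op": "send_rows", "data": {
  "commands": [
    [[0,-8,0],[0,0,0],91],
    [[0,-16,0],[0,0,0],91],
    [[0,-24,0],[0,0,0],91],
    [[0,-32,0],[0,0,0],91],
    [[0,-40,0],[0,0,0],91],
    [[0,-48,0],[0,0,0],91],
    [[0,-56,0],[0,0,0],91],
    [[0,-64,0],[0,0,0],91]
  ]
}}

```text
time: 7.35
ee_pos: [0.5676, 0.1532, 0.2159]
tool_rot: [0.355, -0.611, 0.611, -0.356]
ft_force: [0.2, -0.1, 0.3]
gripper_width: 0.091
```

Call:
{"op": "send_rows", "data": {
  "commands": [
    [[0,-8,0],[0,0,0],91],
    [[0,-16,0],[0,0,0],91],
    [[0,-18,0],[0,0,0],91],
    [[0,-18,0],[0,0,0],91],
    [[0,-18,0],[0,0,0],91]
  ]
}}

```text
time: 7.85
ee_pos: [0.5676, 0.1531, 0.2158]
tool_rot: [0.445, -0.55, 0.55, -0.445]
ft_force: [-0.6, 0.0, 0.0]
gripper_width: 0.091
```

```bash
python3 - <<'E'
from h import *
s=robot.sense()
print(s["ee_pos"],[round(float(x),2) for x in s["joints"]])
R=Ro.from_quat(s["tool_rot"]).as_matrix(); print("z ang",np.degrees(np.arctan2(R[1,2],R[0,2])))
c=cams.camera("wrist"); np.savez("w4.npz",**c); p=proj(c,[.56,.19,.03]); print(p)
u,v=max(0,int(p[0])-80),max(0,int(p[1])-50);print(u,v)
cv2.imwrite("pics/w4.png",cv2.resize(c["pixels"][v:v+120,u:u+160],None,fx=5,fy=5,interpolation=cv2.INTER_CUBIC))
E
```

```text
[0.56764388 0.15307092 0.21578586] [0.36, 0.55, -0.91, 1.73, 0.48, 1.1, -0.91]
z ang -12.067607362514382
[240.61353522 133.75561558]
160 83
```

View pics/w4.png

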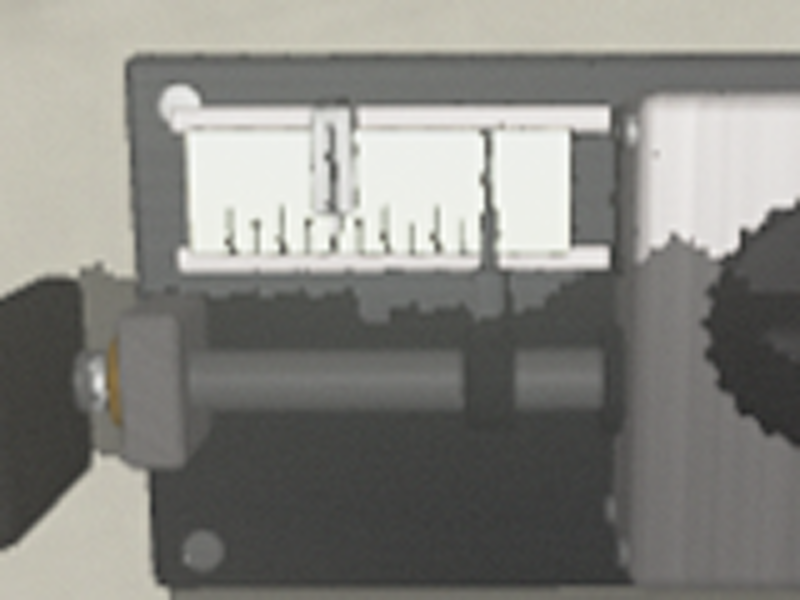

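The zero line (487,130–250) now lies under the pointer (489,280); the ticks are 25.7 px per 5 mm and the rider line is at (332,160), so the pull is 30 mm. Moving to the plate.

Call:
{"op": "send_rows", "data": {
  "commands": [
    [[0,0,0],[-5,0,-42],91],
    [[0,0,0],[-11,0,-83],91],
    [[0,0,0],[-11,40,-83],91],
    [[0,0,0],[-11,85,-83],91],
    [[0,0,0],[-11,115,-83],91],
    [[0,0,0],[-11,146,-83],91],
    [[0,0,0],[-11,146,-83],60],
    [[0,0,0],[-11,146,-83],30]
  ],
  "grip_force": 30
}}

```text
time: 8.7
ee_pos: [0.4886, 0.1816, 0.0701]
tool_rot: [-0.445, 0.55, -0.549, 0.445]
ft_force: [0.2, 1.2, 0.1]
gripper_width: 0.0794
```

Call:
{"op": "send_rows", "data": {
  "commands": [
    [[0,0,0],[0,0,0],2],
    [[0,0,0],[0,0,0],2],
    [[0,0,0],[0,0,0],2],
    [[0,0,0],[0,0,0],2],
    [[0,0,0],[0,0,0],2],
    [[0,0,0],[0,0,0],2],
    [[0,0,0],[0,0,0],2],
    [[0,0,0],[0,0,0],2]
  ]
}}

```text
time: 9.5
ee_pos: [0.4887, 0.1811, 0.0697]
tool_rot: [-0.445, 0.55, -0.55, 0.445]
ft_force: [-0.5, -0.1, -0.6]
gripper_width: 0.0158
```

Call:
{"op": "send_rows", "data": {
  "commands": [
    [[0,0,0],[0,0,0],2],
    [[0,0,0],[0,0,0],2],
    [[0,0,0],[0,0,0],2],
    [[0,0,0],[0,0,0],2]
  ]
}}

```text
time: 9.9
ee_pos: [0.4879, 0.1813, 0.0696]
tool_rot: [-0.445, 0.55, -0.549, 0.445]
ft_force: [-5.4, 1.4, 3.9]
gripper_width: 0.0095
```

```bash
python3 - <<'E'
from h import *
s=robot.sense(); print(s["time"],s["ee_pos"],s["ft_force"],s["gripper_width"])
R=Ro.from_quat(s["tool_rot"]).as_matrix(); print("tool z",R[:,2].round(3))
o=np.array([.5858,.1604,0]);ex=np.array([.978,-.208,0]); print("tester x of TCP",(s["ee_pos"]-o)@ex)
E
```

```text
9.9 [0.48793704 0.1812824  0.06963703] [-5.36848534  1.44722582  3.89150659] 0.009544296201375133
tool z [ 0.978 -0.207 -0.001]
tester x of TCP -0.1000535158849115
```

Call:
{"op": "send_rows", "data": {
  "commands": [
    [[0,0,0],[0,0,-5],2],
    [[0,0,0],[0,0,-10],2],
    [[0,0,0],[0,0,-15],2],
    [[0,0,0],[0,0,-20],2],
    [[0,0,0],[0,0,-25],2],
    [[0,0,0],[0,0,-30],2],
    [[0,0,0],[0,0,-30],2],
    [[0,0,0],[0,0,-30],2]
  ]
}}

```text
time: 10.7
ee_pos: [0.4604, 0.1871, 0.0697]
tool_rot: [0.444, -0.549, 0.55, -0.445]
ft_force: [6.1, 0.3, -8.0]
gripper_width: 0.0097
```

```bash
python3 - <<'E'
from h import *
s=robot.sense(); print(s["time"],s["ee_pos"],s["ft_force"],s["gripper_width"])
o=np.array([.5858,.1604,0]);ex=np.array([.978,-.208,0]); print("tester x of TCP",(s["ee_pos"]-o)@ex)
a=[]
for n,k in(("wrist",1),("side",1),("scene",1)):
    c=cams.camera(n); np.savez(n+"5.npz",**c); p=proj(c,[.555,.19,.03]); print(n,p)
    u,v=int(np.clip(p[0]-40,0,432)),int(np.clip(p[1]-30,0,324)); print(u,v)
    a.append(cv2.resize(c["pixels"][v:v+60,u:u+80],(400,300),interpolation=cv2.INTER_CUBIC))
cv2.imwrite("pics/m5.png",np.vstack([np.hstack(a[:2]),np.hstack([a[2],0*a[2]])]))
E
```

```text
10.7 [0.46037404 0.18707676 0.06968068] [ 6.12695803  0.3005572  -8.00231907] 0.00968243553115907
tester x of TCP -0.12821535546731566
wrist [422.06263405 183.37584012]
382 153
side [249.95822405 221.85584176]
209 191
scene [251.19466514 221.27018797]
211 191
```

View pics/m5.png

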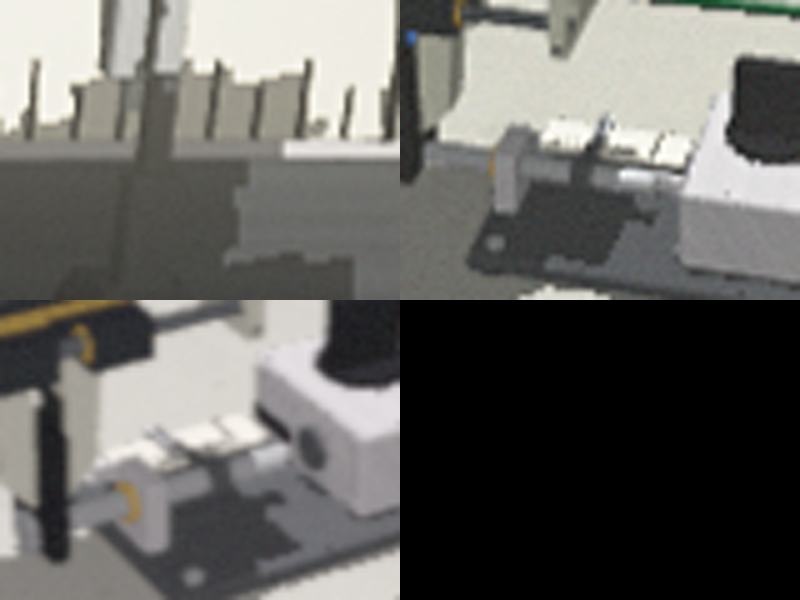

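```bash
python3 - <<'E'
from h import *
c=dict(np.load("wrist5.npz"))
cv2.imwrite("pics/w5.png",cv2.resize(c["pixels"][125:195,392:492],(800,560),interpolation=cv2.INTER_CUBIC))
o=np.array([.5858,.1604,0]);ex=np.array([.978,-.208,0]);ey=np.array([.208,.978,0])
f=lambda X,y,z:((proj(c,o+ex*X+ey*y+np.array([0,0,z]))-[392,125])*8).round(0)
for X in(-.015,-.040,-.045,-.050): print(X,"rider y38,z33",f(X,.038,.033),"tip y26 z34",f(X,.028,.034),"tick y26 z29",f(X,.026,.029))
E
```

```text
-0.015 rider y38,z33 [611. 253.] tip y26 z34 [596. 403.] tick y26 z29 [547. 415.]
-0.04 rider y38,z33 [236. 254.] tip y26 z34 [224. 404.] tick y26 z29 [186. 415.]
-0.045 rider y38,z33 [161. 254.] tip y26 z34 [150. 404.] tick y26 z29 [114. 415.]
-0.05 rider y38,z33 [ 86. 254.] tip y26 z34 [ 76. 404.] tick y26 z29 [ 42. 415.]
```

View pics/w5.png

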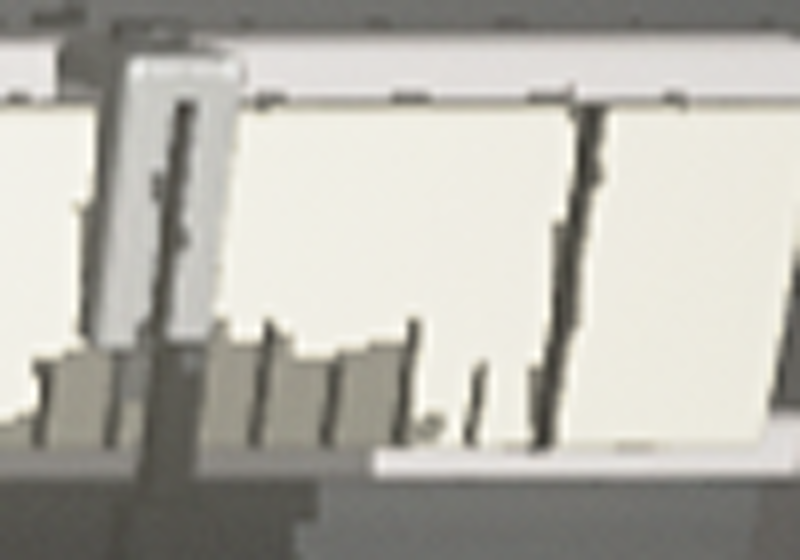

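The close crop shows the rider line from (185,105) to (158,340), the pointer around (175,404) and the zero line at (545,415), still where it should be. The pointer is about 1.4 mm short, so I'll pull a little more.

Call:
{"op": "send_rows", "data": {
  "commands": [
    [[0,0,0],[0,0,-1.4],2],
    [[0,0,0],[0,0,-1.4],2],
    [[0,0,0],[0,0,-1.4],2],
    [[0,0,0],[0,0,-1.4],2],
    [[0,0,0],[0,0,-1.4],2],
    [[0,0,0],[0,0,-1.4],2],
    [[0,0,0],[0,0,-1.4],2],
    [[0,0,0],[0,0,-1.4],2]
  ]
}}

```text
time: 11.65
ee_pos: [0.4592, 0.1873, 0.0697]
tool_rot: [0.444, -0.549, 0.55, -0.445]
ft_force: [7.3, -0.0, -8.4]
gripper_width: 0.0096
```

```bash
python3 - <<'E'
from h import *
s=robot.sense(); print(s["time"],s["ee_pos"],s["ft_force"],s["gripper_width"],np.abs(s["qvel"]).max())
o=np.array([.5858,.1604,0]);ex=np.array([.978,-.208,0]);ey=np.array([.208,.978,0]); print("tester x of TCP",(s["ee_pos"]-o)@ex)
c=cams.camera("wrist")
f=lambda X,y,z:((proj(c,o+ex*X+ey*y+np.array([0,0,z]))-[392,125])*8).round(0)
for X in(-.015,-.043,-.045,-.047): print(X,"rider",f(X,.038,.033),"tip",f(X,.028,.034),"tick",f(X,.026,.029))
cv2.imwrite("pics/w6.png",cv2.resize(c["pixels"][125:195,392:492],(800,560),interpolation=cv2.INTER_CUBIC))
E
```

```text
11.65 [0.45920664 0.18733121 0.06966597] [ 7.32234487 -0.02175619 -8.40820325] 0.009616350837533231 0.0013430700882969568
tester x of TCP -0.12940999273811013
-0.015 rider [628. 253.] tip [613. 402.] tick [564. 414.]
-0.043 rider [209. 254.] tip [197. 403.] tick [160. 415.]
-0.045 rider [179. 254.] tip [168. 403.] tick [131. 415.]
-0.047 rider [149. 254.] tip [138. 403.] tick [102. 415.]
```

View pics/w6.png

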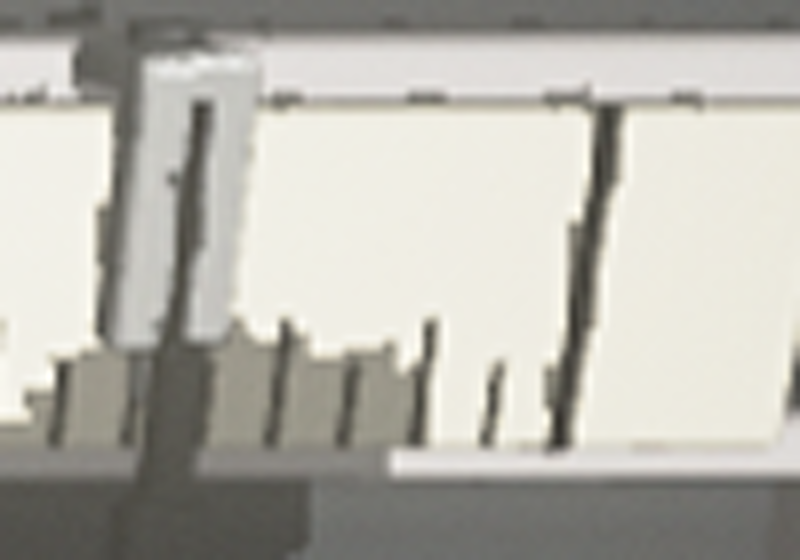

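```bash
python3 -c "
from h import *
print(order.hand_in())"
```

```text
the job is handed in; nothing more can be done
None
```

I zeroed the tester and pulled the rod to the rider line. The job was handed in at about 11.7 s on the robot's clock, with the gripper still holding the plate at the mark.

- **Zeroing:** I turned the knob clockwise 76° in one grasp, for about 8 mm of scale travel. A close look from above then showed the zero line under the pointer to within about 1 mm, with the rod home.
- **Pull:** I gripped the plate at 30 N and pulled it out. The first pull was about 1.4 mm short, so I pulled a little further.
- **Last checks:** In the tester frame, the pointer measured about x = -44.1 mm and the rider line about -44.4 mm. From the TCP position the pointer came out at -44.4 mm. The zero line was still at about -15 mm, the arm was still, and the wrist force along the rod was about 7 N, which fits the spring.
- **Bystanders:** I did not measure the tape, cutter and peg again at the end, but the arm stayed clear of them throughout.
- **Disagreement between checks:** The wrist also read about -8 N vertically while holding the plate. I did not look into it; it is well below the limits.

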